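# Open the knob guard and set the saucepan's zone to keep-warm

### The job

The saucepan is to be kept warm. Flip the clear guard over that zone's knob right back until it stays open by itself, then push the knob in and turn it clockwise from off to the first dot, forcing neither. Let go and leave that guard standing open, the other guard shut, its knob off, and everything else where it stands.

Things in the scene. Friction and masses are not known exactly. Their poses are not given: they have to be found in the camera images.
- cooktop: black glass two-zone cooktop let into the counter, 540 mm wide (y) by 330 deep (x); origin: its middle, on the counter; glass top 6 mm above it; x points away from the robot, y to the left. Left zone centred at x +75 mm, y +145, right zone at x +75, y -145; knobs in front of them at x -108: the left one (y +66) serves the left zone, the right one (y -66) the right zone
- knob_left_axis (a point): point on the left knob's upright axis, on the glass, axes as the cooktop's. Black knob: round skirt 41 mm wide, 8 high, on it an upright grip bar 40 long, 13 wide, 25 high, pointing along x when off. Skirt underside 10.5 mm above the glass, bar top 42.5. White marks 50 to 60 mm off the axis: a bar on the far (+x) side (off), then dots clockwise, the first at 1.3 rad
- knob_right_axis (a point): the same for the right knob, which is alike
- knob_left (a joint): left knob's angle, rad: 0 off, grows clockwise seen from above, 1.3 at the first dot (keep-warm). Locked at off: push it straight down against its spring (3 N, +0.4 N per mm) and hold it in over the first 1.1 rad. The lock frees somewhere 2 to 8.5 mm down (not measured), the firm stop is 1.2 mm deeper; over 15 N down, or twisting it while locked, harms it. Play at off 0.15 rad. Turns with 0.03 N m, stays where left
- knob_right (a joint): the same for the right knob
- cover_left (a joint): left guard's angle, rad: 0 shut, 1.95 (112 degrees) fully back against its stop. An over-centre spring pulls it shut below 1.45 and holds it open beyond; lifting it at the peak's edge takes about 2 N; more than 20 N on it breaks it
- cover_right (a joint): the same for the right guard
- cover_left_hinge (a point): middle of the left guard's hinge pin, 45 mm behind the knob axis, 20 mm above the counter, pin along the cooktop's y. The guard is a clear round cup, 77 mm wide, upside down over the knob, rim 10.5 and top 54.5 mm above the counter; the whole cup flips up and away from the robot; fully open it stands up to 110 mm above the counter, none of it more than 10 mm in front of the pin
- cover_right_hinge (a point): the same for the right guard
- cover_left_peak (a point): middle of the front edge, on the underside, of the clear peak (36 mm wide, 24 out from the cup, 4 thick) that sticks out level from the left guard near its top, on the robot's side: 106.5 mm in front of the hinge and 24.5 above it when shut, so 38 mm free under it. Moves and turns with the guard
- cover_right_peak (a point): the same for the right guard
- saucepan_middle (a point): steel saucepan with lid, 150 mm across, 116 high with its lid knob, long black handle, on the middle of one of the two zones; the point is on its axis, 40 mm above its underside
- kettle_middle (a point): white stove kettle, 148 mm across, 181 high with its hoop handle, on the other zone; the point is on its axis, 55 mm above its underside
- pepper_mill_middle (a point): dark wooden pepper mill, 54 mm across, 152 high, beside the cooktop; point half-way up
- salt_jar_middle (a point): white jar with wooden lid, 68 mm across, 85 high, beside the cooktop; point half-way up
- mug_middle (a point): white mug, 82 mm across, 92 high, beside the cooktop; point half-way up

How it is judged:
By the outcome, as a careful person would: the job done as asked, in the order asked, and still so for the second after the job is handed in, with the robot touching nothing.
It also fails if it takes over 72 s, if anything falls off the work surface, if the arm or the gripper's body presses on something with over 40 N, if the wrist force passes 120 N, or if a joint passes its speed limit or range.

### The arm

A 6-joint arm with a two-finger parallel gripper is mounted at the origin on the work surface. World frame = base frame: x ahead of the robot, y to its left, z up, the work surface at z = 0. Lengths are in mm, angles in rad, forces in N, time in s.
With the tool pointing down it reaches from about 250 to 775 mm from the base axis. Payload 4 kg.
Tool frame: the origin (TCP) lies on the mounting face of the last link; the fingertips stand 173 mm ahead of it and the grasp point (between the pads) lies 155 mm ahead of it; z points along the fingers, y is the line along which they close (so a half turn about z gives the same grasp; the last joint's range is limited). The gripper opens to 85 mm and grips with 20 to 120 N. Pads are 22 mm wide; open, the fingers measure 114 mm over their backs; the gripper's body (76 mm by 85 mm) begins 54 mm behind the grasp point. The pads swing forward as they close: fully open they stand 13 mm farther back than shut.
Start: joints at [1.18, 0.087, 1.371, -0, 1.684, -0.103], TCP at [156.116, 527.378, 404.741] pointing down, gripper open.
Joint ranges: [-3.1, 3.1], [-0.76, 2.03], [0.27, 2.55], [-1.08, 4.22], [0.17, 2.65], [-2.57, 2.57]. Speed limits (rad/s): [2.79, 2.79, 3.14, 3.14, 3.14, 3.14].

### API

Orientations are given as a 3x3 rotation matrix whose columns are the frame's x, y, z axes.
In Python, from rig import get_obs, grab_frame, hand_in, look_for gives the robot as it stands.
- The arm moves only by the tool arm_command, never from a script. Its arguments are lists of equal length, an entry for each row: "fingers": the closure, from -1 (fully open) to 1 (shut); "delta_pos": the shift along the world's x, y, z in units of 0.12 m (1.0 is 0.12 m), a list of three; "delta_rot": the turn, a rotation vector about the world's x, y, z in units of 0.5 rad (1.0 is 0.5 rad), a list of three. A call has 1 to 12 rows; each row shifts and turns the commanded pose from where the row before left it; what a row does not reach is not made up. A row lasts 1/10 s, in which the tool goes at most 50 mm and 8.59 degrees, less where a joint would pass 70% of its speed; a pose out of reach is approached as far as the arm can. A call with a number of a shift or a turn outside -1 to 1 is refused whole. A call with a gripper value outside its range is refused whole. The fingers move at their own pace and stop on an object; the grip force is fixed at half the most. Time passes only in rows, so rows that do not move let the fingers close. It gives the time, the measured TCP pose, the force, the opening and the grip force at its end, in the units of the state.
- get_obs(): the state, without advancing time (a new reading comes with each control period).
- grab_frame(name): name is "side" or "top"; returns a dict with "img" (384x512x3 uint8, red, green, blue), "camera_matrix" (3x3 intrinsics, pixels), "origin" and "rotation" of the camera in the world. Camera axes: x right, y up, looking along -z (the intrinsics and any distortion apply to the point x, -y, -z); pixel columns grow to the right and rows downward; lengths in mm; the calibration is good to about 2 mm. A picture is of the moment at which its call begins. There is no depth.
- hand_in(): hands the job in; it is judged then, once.
Trained networks look in a picture, given as the dict that the camera call returned (one of the last four; its "shot" number tells which), for a name from the list of things; names that differ only in an ending like _2 or _b are one class to them, and where a whole thing is asked for, a point or a joint stands for the part that bears it (a point fixed in the world has none). Each returns a list of dicts, best first, with "score" (0 to 1); they miss things now and then, are a little off and sometimes report something else, mostly with a low value. They report only what shows in the picture. A call takes as long as a camera call.
- look_for(label, picture): "box" ([centre column, centre row, width, height] in pixels, round what is visible of it).
The state is a dict: "t": time; "joints": joint angles; "dq": joint speeds; "joint_torque": joint torques, N m; "tcp_pos": TCP position; "orientation": TCP orientation; "force": force on the tool from outside, world axes, zero at the start; "torque": the same for the moment, N m; "gripper_width": opening from 0.0 (shut) to 1.0 (fully open); "gripper_force": force on a finger pad.
Only numpy, scipy, OpenCV 4.12 (cv2) and the standard library are available. Lean on these libraries where they do the work, as an engineer would, in place of code of your own. Each camera call takes 0.05 s, during which the arm holds its last target. There are 200 camera calls.

## Working session

There is one attempt and no reset: what is moved stays moved. The work goes in short steps, Python scripts to look and compute and a tool call to move; the robot and the scene stay as the last step left them, time stands still between calls to the robot, and variables do not carry over. Pictures are saved under pics/ and viewed, at most 10 in all, crops included, and the job is handed in when it is done.

Besides the shell and the picture viewer there is one more tool, called after "Emit:" by a JSON object that holds its "method" and its "body", one argument or row to a line. arm_command: Moves the arm, as the interface text tells. Its arguments: {"type":"object","properties":{"fingers":{"type":"array"},"delta_pos":{"type":"array"},"delta_rot":{"type":"array"}},"required":["fingers","delta_pos","delta_rot"]}

```bash
mkdir -p pics; ls; cat > h.py <<'E'
import numpy as np, cv2
from rig import get_obs, grab_frame, hand_in, look_for
def proj(f,P):
    P=np.atleast_2d(P).astype(float); R=np.array(f["rotation"]); c=(P-np.array(f["origin"]))@R
    q=np.stack([c[:,0],-c[:,1],-c[:,2]],1)@np.array(f["camera_matrix"]).T
    return q[:,:2]/q[:,2:]
def onplane(f,uv,z):
    K=np.array(f["camera_matrix"]); R=np.array(f["rotation"]); o=np.array(f["origin"])
    d=np.linalg.solve(K,[uv[0],uv[1],1]); d=R@np.array([d[0],-d[1],-d[2]])
    return o+d*(z-o[2])/d[2]
def save(f,n,crop=None,s=1):
    im=np.array(f["img"])[:,:,::-1]
    if crop: im=im[crop[1]:crop[3],crop[0]:crop[2]]
    cv2.imwrite("pics/"+n,cv2.resize(im,None,fx=s,fy=s,interpolation=cv2.INTER_CUBIC))
E
python3 - <<'E'
from h import *
for n in("top","side"):
    f=grab_frame(n); print(n,[k for k in f],np.round(f["origin"]),np.round(f["rotation"],3).tolist(),np.round(f["camera_matrix"],1).tolist())
    save(f,n+"0.png",s=1.5)
    for l in ["cooktop","saucepan_middle","kettle_middle","cover_left_peak","cover_left","knob_left","pepper_mill_middle","salt_jar_middle","mug_middle"]:
        print(l,[(np.round(d["box"]).tolist(),round(d["score"],2)) for d in look_for(l,f)[:3]])
o=get_obs();print(o["orientation"],o["force"],o["t"])
E
```

```text
pics
top ['img', 'camera_matrix', 'origin', 'rotation', 'shot'] [ 373.   40. 1396.] [[0.005, 0.984, -0.178], [-1.0, 0.006, 0.005], [0.006, 0.178, 0.984]] [[439.6, 0.0, 257.7], [0.0, 439.6, 188.1], [0.0, 0.0, 1.0]]
cooktop [([259.0, 181.0, 175.0, 112.0], 0.75), ([237.0, 215.0, 28.0, 34.0], 0.32)]
saucepan_middle [([304.0, 130.0, 47.0, 100.0], 0.82)]
kettle_middle [([214.0, 160.0, 62.0, 45.0], 0.66)]
cover_left_peak [([237.0, 216.0, 30.0, 36.0], 0.68)]
cover_left [([239.0, 216.0, 27.0, 34.0], 0.72), ([280.0, 211.0, 24.0, 35.0], 0.59)]
knob_left [([150.0, 187.0, 36.0, 31.0], 0.27)]
pepper_mill_middle [([237.0, 217.0, 24.0, 35.0], 0.15)]
salt_jar_middle [([363.0, 190.0, 20.0, 23.0], 0.84)]
mug_middle [([150.0, 184.0, 39.0, 29.0], 0.76)]
side ['img', 'camera_matrix', 'origin', 'rotation', 'shot'] [545. 863. 751.] [[-0.998, 0.035, -0.055], [-0.065, -0.627, 0.776], [-0.007, 0.778, 0.628]] [[414.9, 0.0, 253.4], [0.0, 414.9, 195.0], [0.0, 0.0, 1.0]]
cooktop [([233.0, 232.0, 153.0, 148.0], 0.79)]
saucepan_middle [([186.0, 174.0, 102.0, 52.0], 0.7)]
kettle_middle [([205.0, 235.0, 62.0, 90.0], 0.64)]
cover_left_peak [([281.0, 227.0, 44.0, 32.0], 0.65)]
cover_left [([280.0, 227.0, 48.0, 35.0], 0.81)]
knob_left []
pepper_mill_middle [([283.0, 299.0, 28.0, 64.0], 0.82)]
salt_jar_middle [([257.0, 141.0, 22.0, 31.0], 0.89), ([277.0, 196.0, 43.0, 28.0], 0.41)]
mug_middle [([231.0, 313.0, 44.0, 65.0], 0.84), ([232.0, 231.0, 159.0, 148.0], 0.65)]
[[-9.58870151e-01  2.83845074e-01  8.39755712e-05]
 [ 2.83845084e-01  9.58870139e-01  1.56170453e-04]
 [-3.61934538e-05  1.73583239e-04 -9.99999984e-01]] [-0.31043352 -0.83725963 -0.57447216] 1.0
```

View pics/top0.png

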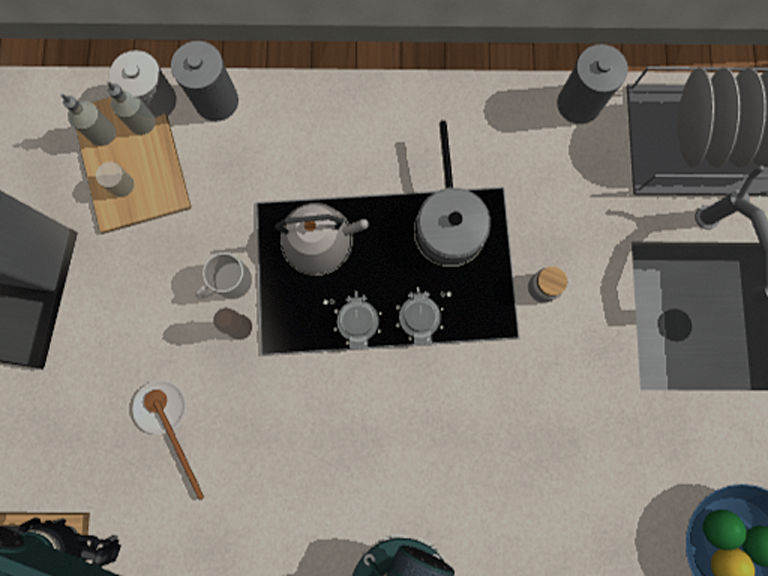

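View pics/side0.png

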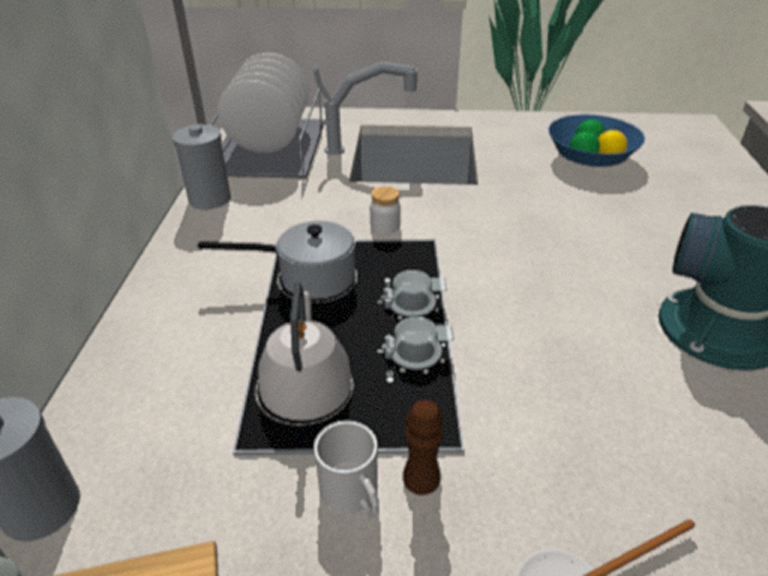

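The saucepan stands on the right zone (top picture ~(452,227)) and the kettle on the left, so the right knob and guard are the ones to work, at ~(420,317) in the top view and ~(412,290) in the side view. Next I fit the cooktop pose.

```bash
cat > fit.py <<'E'
from h import *
from scipy.optimize import least_squares
ft=grab_frame("top"); fs=grab_frame("side")
def sub(f,pts):
    g=cv2.cvtColor(np.array(f["img"]),cv2.COLOR_RGB2GRAY)
    return cv2.cornerSubPix(g,np.float32(pts).reshape(-1,1,2)/1.5,(4,4),(-1,-1),(3,50,.01)).reshape(-1,2)
pt=sub(ft,[(258,203),(503,188),(518,338),(261,354)]); ps=sub(fs,[(236,450),(460,445),(435,241)])
print(pt*1.5,ps*1.5)
C=np.array([[165,270,6],[165,-270,6],[-165,-270,6],[-165,270,6]])
def W(p,Q):
    c,s=np.cos(p[2]),np.sin(p[2]); Q=np.atleast_2d(Q).astype(float)
    return np.c_[p[0]+c*Q[:,0]-s*Q[:,1],p[1]+s*Q[:,0]+c*Q[:,1],Q[:,2]]
def res(p): return np.r_[(proj(ft,W(p,C))-pt).ravel(),(proj(fs,W(p,C[[0,3,2]]))-ps).ravel()]
r=least_squares(res,[520,0,0],x_scale=[10,10,.01],loss="soft_l1"); p=r.x
print("pose",p.round(3),"res",res(p).round(1))
rt=least_squares(lambda q:(proj(ft,W(q,C))-pt).ravel(),p);rs=least_squares(lambda q:(proj(fs,W(q,C[[0,3,2]]))-ps).ravel(),p);print(rt.x,rs.x)
np.save("p.npy",p)
for n,y in(("L",66),("R",-66)):
    print(n,"axis",W(p,[-108,y,6]).round(1),"hinge",W(p,[-63,y,20]).round(1),"peak",W(p,[-169.5,y,44.5]).round(1))
a=np.linspace(0,2*np.pi,40)
for f,n,cr in((ft,"t1.png",(210,170,330,250)),(fs,"s1.png",(235,160,325,265))):
    s=6;im=np.array(f["img"])[cr[1]:cr[3],cr[0]:cr[2],::-1];im=cv2.resize(im,None,fx=s,fy=s,interpolation=cv2.INTER_CUBIC)
    for y in(66,-66):
        for Q,col in((np.c_[-108+38.5*np.cos(a),y+38.5*np.sin(a),a*0+10.5],(0,255,0)),(np.array([[-169.5,y+18,44.5],[-169.5,y-18,44.5]]),(0,0,255)),(np.array([[-58,y,6],[-48,y,6]]),(255,0,255)),(np.array([[-128,y,42.5],[-88,y,42.5]]),(255,255,0))):
            cv2.polylines(im,[np.int32((proj(f,W(p,Q))-cr[:2]+.5)*s)],False,col,1)
    cv2.imwrite("pics/"+n,im)
E
python3 fit.py
```

```text
[[256.04816 202.51222]
 [502.27667 187.36282]
 [517.6849  337.08295]
 [260.23856 354.67953]] [[234.20604 448.9557 ]
 [461.10672 445.956  ]
 [433.31628 239.45604]]
pose [6.53506e+02 3.60660e+01 7.20000e-02] res [ 0.4  0.2 -0.1  0.1 -0.1 -0.2  1.  -0.5  0.1  0.4  0.1  0.8  0.2 -0.4]
[6.53051315e+02 3.70887873e+01 7.15209352e-02] [6.53950612e+02 3.49893446e+01 7.26901821e-02]
L axis [[541.   94.1   6. ]] hinge [[585.9  97.4  20. ]] peak [[479.7  89.7  44.5]]
R axis [[550.5 -37.5   6. ]] hinge [[595.4 -34.3  20. ]] peak [[489.2 -42.   44.5]]
```

View pics/t1.png

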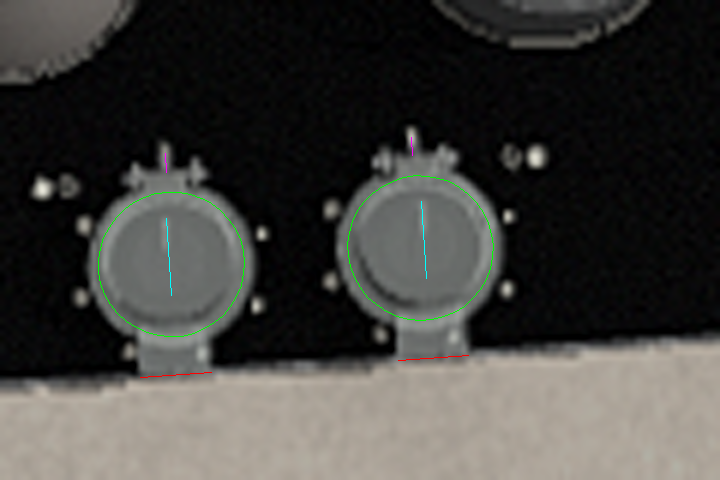

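View pics/s1.png

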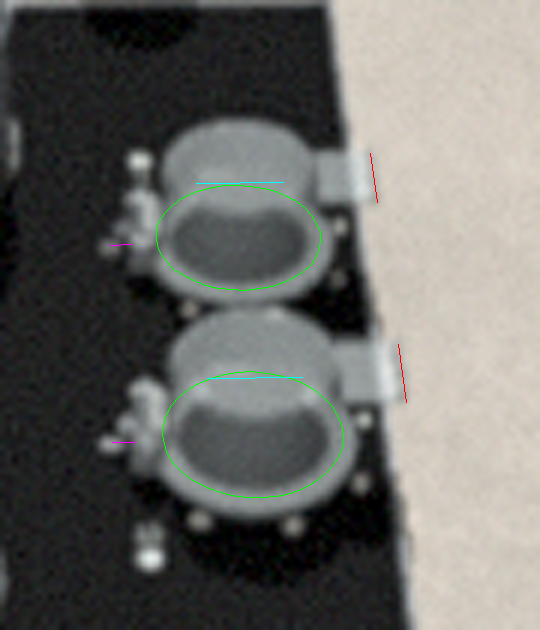

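Emit:
{"method": "arm_command", "body": {
  "fingers": [1, 1, 1, 1, 1, 1, 1, 1],
  "delta_pos": [
    [0.1, -0.32, -0.05],
    [0.1, -0.32, -0.05],
    [0.1, -0.32, -0.05],
    [0.1, -0.32, -0.05],
    [0.1, -0.32, -0.05],
    [0.1, -0.32, -0.05],
    [0.1, -0.32, -0.05],
    [0.1, -0.32, -0.05]
  ],
  "delta_rot": [
    [0, 0, 0.048],
    [0, 0, 0.048],
    [0, 0, 0.048],
    [0, 0, 0.048],
    [0, 0, 0.048],
    [0, 0, 0.048],
    [0, 0, 0.048],
    [0, 0, 0.048]
  ]
}}

```text
t: 1.9
tcp_pos: [252.0, 218.7, 356.7]
orientation: [[-0.996, 0.094, 0.001], [0.094, 0.996, 0.001], [-0.001, 0.001, -1.0]]
force: [1.6, -0.5, 0.2]
gripper_width: -0.004
gripper_force: 0.0
```

Emit:
{"method": "arm_command", "body": {
  "fingers": [1, 1, 1, 1, 1, 1, 1, 1, 1],
  "delta_pos": [
    [0.1, -0.32, -0.05],
    [0.1, -0.32, -0.05],
    [0.1, -0.32, -0.05],
    [0.1, -0.32, -0.05],
    [0.1, -0.32, -0.05],
    [0.1, -0.32, -0.05],
    [0.1, -0.32, -0.05],
    [0, 0, 0],
    [0, 0, 0]
  ],
  "delta_rot": [
    [0, 0, 0.048],
    [0, 0, 0.048],
    [0, 0, 0.048],
    [0, 0, 0.048],
    [0, 0, 0.048],
    [0, 0, 0.048],
    [0, 0, 0.048],
    [0, 0, 0],
    [0, 0, 0]
  ]
}}

```text
t: 2.8
tcp_pos: [336.0, -49.2, 314.6]
orientation: [[-0.998, -0.069, -0.001], [-0.069, 0.998, 0.001], [0.001, 0.001, -1.0]]
force: [0.6, 0.6, 0.5]
gripper_width: 0.002
gripper_force: 0.0
```

```bash
cat > plan.py <<'E'
from h import *
from scipy.spatial.transform import Rotation as Rn
p=np.load("p.npy"); yaw=p[2]
ex=np.array([np.cos(yaw),np.sin(yaw),0]);ey=np.array([-np.sin(yaw),np.cos(yaw),0]);ez=np.array([0,0,1.])
hinge=np.r_[p[:2],0]+ex*-63+ey*-66+ez*20
def ori(phi):
    z=ex*np.cos(phi)-ez*np.sin(phi); return np.c_[np.cross(ey,z),ey,z]
def tcp_corner(cx,cz,phi):   # upper tip corner, rel. hinge in guard plane
    n=np.array([np.sin(phi),np.cos(phi)])*11; d=np.array([np.cos(phi),-np.sin(phi)])*173
    q=np.array([cx,cz])-n-d; return hinge+ex*q[0]+ez*q[1]
def guard(th,phi,inset=7,gap=0):
    r=np.array([-106.5+inset,24.5]);c,s=np.cos(th),np.sin(th)
    P=np.array([r[0]*c+r[1]*s,-r[0]*s+r[1]*c]); nn=np.array([s,c])
    P=P-nn*(inset*np.tan(max(phi-th,0))+gap); return tcp_corner(P[0],P[1],phi)
def delta(P,R,Q,S): return np.round((Q-P)/120,3).tolist(),np.round(Rn.from_matrix(S@R.T).as_rotvec()/.5,3).tolist()
E
python3 - <<'E'
from plan import *
o=get_obs();print(o["t"],o["tcp_pos"],np.round(o["joints"],3),np.round(o["orientation"],3).tolist(),np.round(o["force"],2),o["gripper_width"])
P,R=np.array(o["tcp_pos"]),np.array(o["orientation"])
S=ori(.8); Q=guard(0,.8,gap=2.3); print("contact start",Q)
pre=Q-ex*35; print("pre",pre,delta(P,R,pre,S))
E
```

```text
2.8 [336.0413104  -49.21128672 314.6009196 ] [-3.130e-01 -3.740e-01  1.952e+00  1.000e-03  1.564e+00 -1.953e+00] [[-0.998, -0.069, -0.001], [-0.069, 0.998, 0.001], [0.001, 0.001, -1.0]] [0.61 0.6  0.54] 0.0024627509006932163
contact start [368.08481255 -50.68465142 151.43136002]
pre [333.17543814 -53.20170897 151.43136002] ([-0.024, -0.033, -1.36], [0.107, -1.539, 0.005])
```

Emit:
{"method": "arm_command", "body": {
  "fingers": [1, 1, 1, 1, 1, 1, 1, 1, 1, 1],
  "delta_pos": [
    [0, -0.004, 0],
    [0, -0.004, 0],
    [0, -0.004, -0.17],
    [0, -0.004, -0.17],
    [0, -0.004, -0.17],
    [0, -0.004, -0.17],
    [0, -0.004, -0.17],
    [-0.02, -0.004, -0.17],
    [0, 0, -0.17],
    [0, 0, -0.17]
  ],
  "delta_rot": [
    [0.0134, -0.192, 0],
    [0.0134, -0.192, 0],
    [0.0134, -0.192, 0],
    [0.0134, -0.192, 0],
    [0.0134, -0.192, 0],
    [0.0134, -0.192, 0],
    [0.0134, -0.192, 0],
    [0.0134, -0.192, 0],
    [0, 0, 0],
    [0, 0, 0]
  ]
}}

```text
t: 3.8
tcp_pos: [334.6, -43.1, 156.3]
orientation: [[-0.722, -0.064, 0.689], [-0.049, 0.998, 0.042], [-0.69, -0.003, -0.724]]
force: [0.3, 0.4, -0.1]
gripper_width: -0.001
gripper_force: 0.0
```

```bash
python3 - <<'E'
from plan import *
o=get_obs();print(o["t"],o["tcp_pos"],np.round(o["joints"],3),np.round(o["orientation"],3).tolist(),np.round(o["force"],2))
P,R=np.array(o["tcp_pos"]),np.array(o["orientation"])
print(np.round(ori(.8),3).tolist(),delta(P,R,guard(0,.8,gap=2.3),ori(.8)))
E
```

```text
3.8 [334.58274505 -43.06542934 156.3124576 ] [-0.454 -0.431  2.419  0.683  0.568 -2.564] [[-0.722, -0.064, 0.689], [-0.049, 0.998, 0.042], [-0.69, -0.003, -0.724]] [ 0.3   0.45 -0.1 ]
[[-0.715, -0.072, 0.695], [-0.052, 0.997, 0.05], [-0.697, 0.0, -0.717]] ([0.279, -0.063, -0.041], [0.008, -0.017, 0.016])
```

Joint 6 is almost at its limit, so I turn the tool half a turn about its own axis. The closed fingers are symmetric, so the contact stays the same.

Emit:
{"method": "arm_command", "body": {
  "fingers": [1, 1, 1, 1, 1, 1, 1, 1, 1, 1, 1],
  "delta_pos": [
    [0, 0, 0],
    [0, 0, 0],
    [0, 0, 0],
    [0, 0, 0],
    [0, 0, 0],
    [0, 0, 0],
    [0, 0, 0],
    [0, 0, 0],
    [0, 0, 0],
    [0, 0, 0],
    [0, 0, 0]
  ],
  "delta_rot": [
    [0.197, 0.013, -0.207],
    [0.197, 0.013, -0.207],
    [0.197, 0.013, -0.207],
    [0.197, 0.013, -0.207],
    [0.197, 0.013, -0.207],
    [0.197, 0.013, -0.207],
    [0.197, 0.013, -0.207],
    [0.197, 0.013, -0.207],
    [0.197, 0.013, -0.207],
    [0.197, 0.013, -0.207],
    [0.197, 0.013, -0.207]
  ]
}}

```text
t: 4.9
tcp_pos: [335.3, -42.8, 157.7]
orientation: [[-0.065, 0.726, 0.685], [0.998, 0.044, 0.048], [0.005, 0.687, -0.727]]
force: [-0.0, 0.1, 1.2]
gripper_width: -0.001
gripper_force: 0.0
```

Emit:
{"method": "arm_command", "body": {
  "fingers": [1, 1, 1, 1, 1, 1, 1, 1, 1, 1, 1, 1],
  "delta_pos": [
    [0, 0, 0],
    [0, 0, 0],
    [0, 0, 0],
    [0, 0, 0],
    [0, 0, 0],
    [0, 0, 0],
    [0, 0, 0],
    [0, 0, 0],
    [0, 0, 0],
    [0, 0, 0],
    [0, 0, 0],
    [0, 0, 0]
  ],
  "delta_rot": [
    [0.197, 0.013, -0.207],
    [0.197, 0.013, -0.207],
    [0.197, 0.013, -0.207],
    [0.197, 0.013, -0.207],
    [0.197, 0.013, -0.207],
    [0.197, 0.013, -0.207],
    [0.197, 0.013, -0.207],
    [0.197, 0.013, -0.207],
    [0.197, 0.013, -0.207],
    [0.197, 0.013, -0.207],
    [0.197, 0.013, -0.207],
    [0, 0, 0]
  ]
}}

```text
t: 6.1
tcp_pos: [335.3, -43.0, 157.6]
orientation: [[0.722, 0.071, 0.689], [0.047, -0.997, 0.054], [0.691, -0.007, -0.723]]
force: [1.1, 0.4, 0.1]
gripper_width: -0.001
gripper_force: 0.0
```

```bash
cat > st.py <<'E'
from plan import *
o=get_obs();print(round(o["t"],2),np.round(o["tcp_pos"],1),np.round(o["joints"],3),np.round(o["orientation"],3).tolist(),np.round(o["force"],2))
P,R=np.array(o["tcp_pos"]),np.array(o["orientation"])
F=np.diag([-1,-1,1.])
E
python3 - <<'E'
from st import *
pre=guard(0,.8,gap=2.3)-ex*35
print("to pre",delta(P,R,pre,ori(.8)@F),"pre->start",delta(pre,R,guard(0,.8,gap=2.3),R))
ths=np.r_[0,np.arange(.1,1.86,.0875)];ph=lambda t:.8+.4*np.clip((t-.8)/.9,0,1)
L=[(guard(t,ph(t),gap=2.3 if t==0 else 0),ori(ph(t))) for t in ths]
for t,a,b in zip(ths[1:],L,L[1:]): print(round(t,2),b[0].round(0),*delta(*a,*b))
E
```

```text
6.1 [335.3 -43.  157.6] [-0.46  -0.429  2.415  0.697  0.584  0.563] [[0.722, 0.071, 0.689], [0.047, -0.997, 0.054], [0.691, -0.007, -0.723]] [1.09 0.36 0.1 ]
to pre ([-0.018, -0.085, -0.052], [-0.012, -0.018, 0.001]) pre->start ([0.291, 0.021, 0.0], [0.0, 0.0, 0.0])
0.1 [370. -51. 165.] [0.02, 0.001, 0.112] [0.0, 0.0, 0.0]
0.19 [373. -50. 174.] [0.025, 0.002, 0.078] [0.0, 0.0, 0.0]
0.28 [377. -50. 183.] [0.032, 0.002, 0.074] [0.0, 0.0, 0.0]
0.36 [382. -50. 192.] [0.039, 0.003, 0.07] [0.0, 0.0, 0.0]
0.45 [387. -49. 199.] [0.045, 0.003, 0.066] [0.0, 0.0, 0.0]
0.54 [394. -49. 207.] [0.051, 0.004, 0.061] [0.0, 0.0, 0.0]
0.62 [400. -48. 214.] [0.057, 0.004, 0.056] [0.0, 0.0, 0.0]
0.71 [408. -48. 220.] [0.062, 0.004, 0.05] [0.0, 0.0, 0.0]
0.8 [416. -47. 225.] [0.066, 0.005, 0.044] [0.0, 0.0, 0.0]
0.89 [428. -46. 234.] [0.104, 0.008, 0.076] [-0.006, 0.078, -0.0]
0.98 [441. -45. 242.] [0.109, 0.008, 0.068] [-0.006, 0.078, -0.0]
1.06 [455. -44. 249.] [0.112, 0.008, 0.061] [-0.006, 0.078, 0.0]
1.15 [469. -43. 256.] [0.116, 0.008, 0.053] [-0.006, 0.078, -0.0]
1.24 [483. -42. 261.] [0.118, 0.009, 0.045] [-0.006, 0.078, 0.0]
1.32 [497. -41. 265.] [0.12, 0.009, 0.036] [-0.006, 0.078, -0.0]
1.41 [512. -40. 269.] [0.121, 0.009, 0.028] [-0.006, 0.078, 0.0]
1.5 [526. -39. 271.] [0.122, 0.009, 0.02] [-0.006, 0.078, -0.0]
1.59 [541. -38. 272.] [0.122, 0.009, 0.011] [-0.006, 0.078, 0.0]
1.68 [556. -37. 273.] [0.121, 0.009, 0.003] [-0.006, 0.078, 0.0]
1.76 [566. -36. 270.] [0.083, 0.006, -0.022] [-0.002, 0.022, 0.0]
1.85 [574. -36. 266.] [0.066, 0.005, -0.034] [0.0, 0.0, 0.0]
```

Emit:
{"method": "arm_command", "body": {
  "fingers": [1, 1, 1, 1, 1, 1, 1],
  "delta_pos": [
    [0, -0.043, -0.026],
    [0, -0.043, -0.026],
    [0.068, 0.005, 0],
    [0.068, 0.005, 0],
    [0.068, 0.005, 0],
    [0.068, 0.005, 0],
    [0, 0, 0]
  ],
  "delta_rot": [
    [-0.006, -0.009, 0],
    [-0.006, -0.009, 0],
    [0, 0, 0],
    [0, 0, 0],
    [0, 0, 0],
    [0, 0, 0],
    [0, 0, 0]
  ]
}}

```text
t: 6.8
tcp_pos: [369.2, -52.2, 151.5]
orientation: [[0.716, 0.069, 0.695], [0.05, -0.998, 0.048], [0.697, 0.001, -0.718]]
force: [-0.5, -0.9, -0.1]
gripper_width: -0.001
gripper_force: 0.0
```

```bash
python3 - <<'E'
from st import *
print(delta(P,R,guard(0,.8,gap=2.3),ori(.8)@F))
f=grab_frame("side");save(f,"s2.png",(230,150,350,250),6)
E
```

```text
6.8 [369.2 -52.2 151.5] [-0.432 -0.295  2.351  0.762  0.505  0.5  ] [[0.716, 0.069, 0.695], [0.05, -0.998, 0.048], [0.697, 0.001, -0.718]] [-0.48 -0.92 -0.11]
([-0.009, 0.012, -0.0], [0.001, -0.0, 0.006])
```

View pics/s2.png

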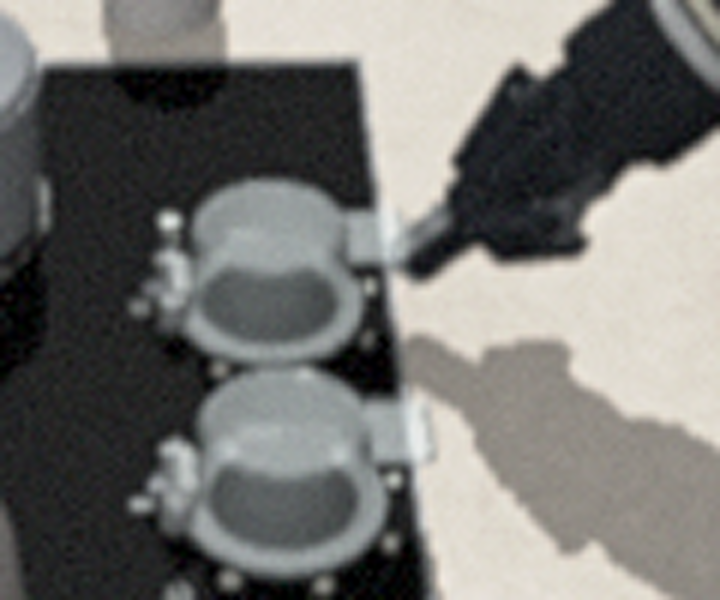

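Emit:
{"method": "arm_command", "body": {
  "fingers": [1, 1, 1, 1, 1],
  "delta_pos": [
    [0.015, 0.008, 0],
    [0.02, 0.001, 0.1],
    [0.025, 0.002, 0.078],
    [0.032, 0.002, 0.074],
    [0.039, 0.003, 0.07]
  ],
  "delta_rot": [
    [0, 0, 0],
    [0, 0, 0],
    [0, 0, 0],
    [0, 0, 0],
    [0, 0, 0]
  ]
}}

```text
t: 7.35
tcp_pos: [382.9, -50.0, 188.9]
orientation: [[0.718, 0.068, 0.693], [0.048, -0.998, 0.048], [0.694, -0.001, -0.72]]
force: [-1.0, 1.2, -2.3]
gripper_width: -0.004
gripper_force: 0.8
```

```bash
python3 - <<'E'
from st import *
f=grab_frame("side");save(f,"s3.png",(230,150,350,250),5)
E
```

```text
7.35 [382.9 -50.  188.9] [-0.404 -0.338  2.288  0.623  0.573  0.676] [[0.718, 0.068, 0.693], [0.048, -0.998, 0.048], [0.694, -0.001, -0.72]] [-1.    1.25 -2.29]
```

View pics/s3.png

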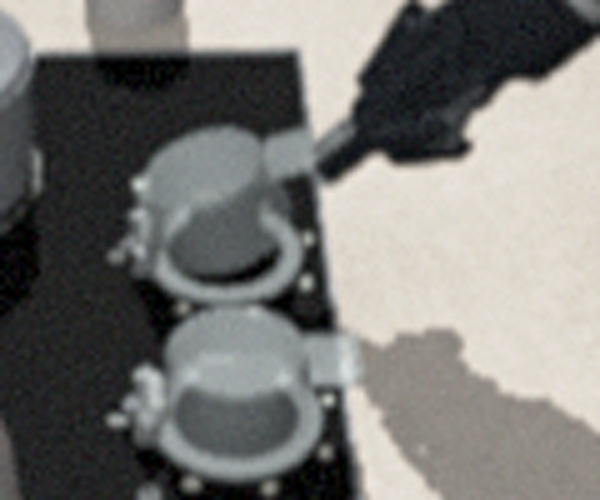

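The right guard is lifting: its peak at ~(290,155) rests on the fingertips at ~(320,165), with about 2 N of force. I carry on along the arc.

Emit:
{"method": "arm_command", "body": {
  "fingers": [1, 1, 1, 1, 1, 1, 1, 1, 1, 1],
  "delta_pos": [
    [0.045, 0.003, 0.066],
    [0.051, 0.004, 0.061],
    [0.057, 0.004, 0.056],
    [0.062, 0.004, 0.05],
    [0.066, 0.005, 0.044],
    [0.104, 0.008, 0.076],
    [0.109, 0.008, 0.068],
    [0.112, 0.008, 0.061],
    [0.116, 0.008, 0.053],
    [0.118, 0.009, 0.045]
  ],
  "delta_rot": [
    [0, 0, 0],
    [0, 0, 0],
    [0, 0, 0],
    [0, 0, 0],
    [0, 0, 0],
    [-0.006, 0.078, 0],
    [-0.006, 0.078, 0],
    [-0.006, 0.078, 0],
    [-0.006, 0.078, 0],
    [-0.006, 0.078, 0]
  ]
}}

```text
t: 8.4
tcp_pos: [485.5, -43.0, 259.6]
orientation: [[0.838, 0.068, 0.541], [0.058, -0.998, 0.035], [0.542, 0.002, -0.84]]
force: [-2.0, -0.2, -0.8]
gripper_width: -0.002
gripper_force: 0.7
```

```bash
python3 - <<'E'
from st import *
print(delta(P,R,guard(1.24,.995),ori(.995)@F))
f=grab_frame("side");save(f,"s4.png",(230,130,350,230),5)
E
```

```text
8.4 [485.5 -43.  259.6] [-0.259 -0.138  1.936  0.24   0.81   1.125] [[0.838, 0.068, 0.541], [0.058, -0.998, 0.035], [0.542, 0.002, -0.84]] [-2.02 -0.25 -0.78]
([-0.02, 0.005, 0.013], [0.005, -0.005, 0.009])
```

View pics/s4.png

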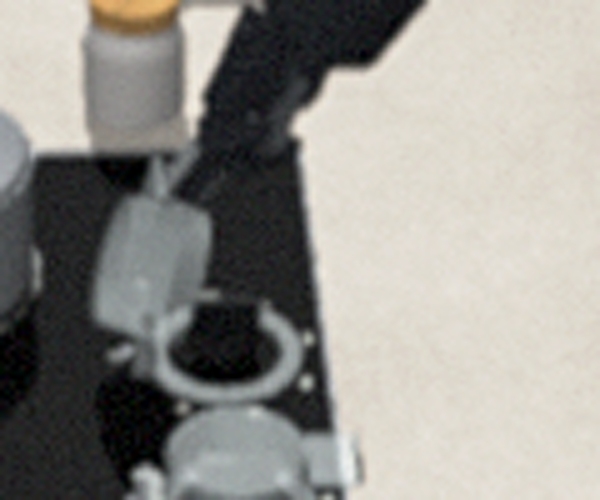

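The guard now stands near vertical at ~(155,260), pushed by the fingertips on the peak's underside at ~(180,185). I finish the arc.

Emit:
{"method": "arm_command", "body": {
  "fingers": [1, 1, 1, 1, 1, 1, 1, 1],
  "delta_pos": [
    [0.11, 0.009, 0.046],
    [0.12, 0.009, 0.03],
    [0.122, 0.009, 0.02],
    [0.122, 0.009, 0.011],
    [0.121, 0.009, 0.003],
    [0.083, 0.006, -0.02],
    [0.05, 0.004, -0.02],
    [0, 0, 0]
  ],
  "delta_rot": [
    [-0.006, 0.078, 0],
    [-0.006, 0.078, 0],
    [-0.006, 0.078, 0],
    [-0.006, 0.078, 0],
    [-0.006, 0.078, 0],
    [-0.002, 0.022, 0],
    [0, 0, 0],
    [0, 0, 0]
  ]
}}

```text
t: 9.25
tcp_pos: [572.2, -36.4, 267.0]
orientation: [[0.931, 0.069, 0.359], [0.065, -0.998, 0.021], [0.36, 0.004, -0.933]]
force: [0.5, 0.9, -0.0]
gripper_width: -0.001
gripper_force: 0.0
```

Emit:
{"method": "arm_command", "body": {
  "fingers": [1, 1, 1, 1, 1, 1],
  "delta_pos": [
    [-0.1, -0.01, 0.05],
    [-0.2, -0.014, 0.15],
    [-0.2, -0.014, 0.2],
    [0, 0, 0.1],
    [0, 0, 0],
    [0, 0, 0]
  ],
  "delta_rot": [
    [0, 0, 0],
    [0, 0, 0],
    [0, 0, 0],
    [0, 0, 0],
    [0, 0, 0],
    [0, 0, 0]
  ]
}}

```text
t: 9.85
tcp_pos: [511.9, -41.1, 327.5]
orientation: [[0.931, 0.068, 0.36], [0.065, -0.998, 0.021], [0.36, 0.004, -0.933]]
force: [0.6, -0.6, -0.3]
gripper_width: -0.0
gripper_force: 0.0
```

```bash
python3 - <<'E'
from st import *
f=grab_frame("side");g=grab_frame("top")
a=np.array(f["img"])[140:240,230:350,::-1];b=np.array(g["img"])[160:260,210:330,::-1]
cv2.imwrite("pics/s5.png",cv2.resize(np.hstack([a,b]),None,fx=3.3,fy=3.3,interpolation=cv2.INTER_CUBIC))
# axis-aligned target: upright tool, yaw with knob off, 60 mm above
print("down,unflipped",delta(P,R,np.r_[0,0,0],ori(np.pi/2)))
E
```

```text
9.85 [511.9 -41.1 327.5] [-0.22  -0.081  1.714  0.108  1.156  1.256] [[0.931, 0.068, 0.36], [0.065, -0.998, 0.021], [0.36, 0.004, -0.933]] [ 0.61 -0.58 -0.32]
down,unflipped ([-4.266, 0.342, -2.729], [1.148, 0.068, -6.171])
```

View pics/s5.png

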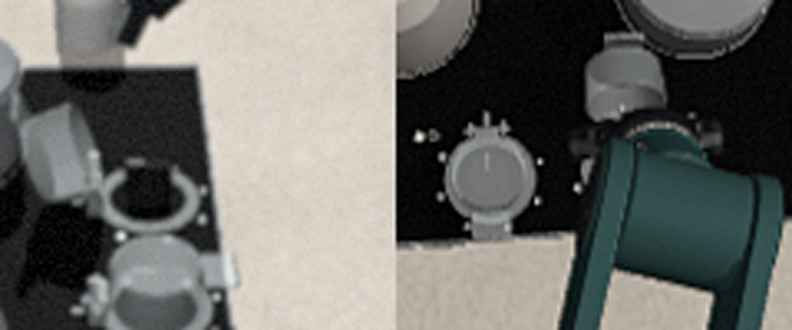

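The guard is fully back and stays by itself, at ~(55,150) in the left half. Now I bring the tool upright, turn joint 6 back half a turn so it has room for the clockwise turn, and centre over the knob.

Emit:
{"method": "arm_command", "body": {
  "fingers": [0.1, 0.1, 0.1, 0.1, 0.1, 0.1, 0.1, 0.1, 0.1, 0.1, 0.1, 0.1],
  "delta_pos": [
    [0.08, 0.008, 0],
    [0.08, 0.008, 0],
    [0.08, 0.008, 0],
    [0.08, 0.006, 0],
    [0, 0, 0],
    [0, 0, 0],
    [0, 0, 0],
    [0, 0, 0],
    [0, 0, 0],
    [0, 0, 0],
    [0, 0, 0],
    [0, 0, 0]
  ],
  "delta_rot": [
    [-0.013, 0.184, 0],
    [-0.013, 0.184, 0],
    [-0.013, 0.184, 0],
    [-0.013, 0.184, 0],
    [0, 0, 0.285],
    [0, 0, 0.285],
    [0, 0, 0.285],
    [0, 0, 0.285],
    [0, 0, 0.285],
    [0, 0, 0.285],
    [0, 0, 0.285],
    [0, 0, 0.285]
  ]
}}

```text
t: 11.15
tcp_pos: [550.5, -37.4, 325.7]
orientation: [[0.347, 0.938, 0.001], [0.938, -0.347, -0.002], [-0.001, 0.002, -1.0]]
force: [0.6, 0.3, 0.2]
gripper_width: 0.452
gripper_force: 0.0
```

Emit:
{"method": "arm_command", "body": {
  "fingers": [0.1, 0.1, 0.1, 0.1, 0.1, 0.1, 0.1, 0.1, 0.1, 0.1, 0.1, 0.1],
  "delta_pos": [
    [0, 0, 0],
    [0, 0, 0],
    [0, 0, 0],
    [0, 0, 0],
    [0, 0, 0],
    [0, 0, 0],
    [0, 0, 0],
    [0, 0, 0],
    [0, 0, 0],
    [0, 0, 0],
    [0, 0, 0],
    [0, 0, 0]
  ],
  "delta_rot": [
    [0, 0, 0.285],
    [0, 0, 0.285],
    [0, 0, 0.285],
    [0, 0, 0.285],
    [0, 0, 0.285],
    [0, 0, 0.285],
    [0, 0, 0.285],
    [0, 0, 0.285],
    [0, 0, 0.285],
    [0, 0, 0.285],
    [0, 0, 0.285],
    [0, 0, 0.285]
  ]
}}

```text
t: 12.35
tcp_pos: [550.6, -37.4, 325.7]
orientation: [[-0.977, 0.214, -0.001], [0.214, 0.977, 0.005], [0.002, 0.004, -1.0]]
force: [-0.8, 0.0, 1.0]
gripper_width: 0.447
gripper_force: 0.0
```

Emit:
{"method": "arm_command", "body": {
  "fingers": [0.1, 0.1, 0.1, 0.1],
  "delta_pos": [
    [0, 0, 0],
    [0, 0, 0],
    [0, 0, 0],
    [0, 0, 0]
  ],
  "delta_rot": [
    [0, 0, 0.285],
    [0, 0, 0.285],
    [0, 0, 0],
    [0, 0, 0]
  ]
}}

```text
t: 12.75
tcp_pos: [550.4, -37.4, 326.4]
orientation: [[-0.998, -0.061, -0.001], [-0.061, 0.998, 0.005], [0.001, 0.005, -1.0]]
force: [-0.1, 0.2, 0.7]
gripper_width: 0.448
gripper_force: 0.0
```

```bash
cat > tgt.py <<'E'
from st import *
ax=np.r_[p[:2],0]+ex*-108+ey*-66
print("w",o["gripper_width"],"d",delta(P,R,ax+[0,0,202],ori(np.pi/2)))
E
python3 tgt.py
```

```text
12.75 [550.4 -37.4 326.4] [-0.172  0.12   1.491  0.005  1.533 -1.804] [[-0.998, -0.061, -0.001], [-0.061, 0.998, 0.005], [0.001, 0.005, -1.0]] [-0.07  0.18  0.74]
w 0.44756568486371984 d ([0.001, -0.001, -1.037], [-0.01, -0.003, 0.023])
```

Emit:
{"method": "arm_command", "body": {
  "fingers": [0.1, 0.1, 0.1, 0.1, 0.1, 0.1, 0.1, 0.1],
  "delta_pos": [
    [0, 0, -0.2],
    [0, 0, -0.2],
    [0, 0, -0.2],
    [0, 0, -0.15],
    [0, 0, -0.15],
    [0, 0, -0.087],
    [0, 0, -0.05],
    [0, 0, 0]
  ],
  "delta_rot": [
    [-0.01, -0.003, 0.023],
    [0, 0, 0],
    [0, 0, 0],
    [0, 0, 0],
    [0, 0, 0],
    [0, 0, 0],
    [0, 0, 0],
    [0, 0, 0]
  ]
}}

```text
t: 13.55
tcp_pos: [550.1, -37.4, 202.4]
orientation: [[-0.997, -0.074, 0.001], [-0.074, 0.997, -0.0], [-0.001, -0.0, -1.0]]
force: [0.4, -0.6, -0.2]
gripper_width: 0.453
gripper_force: 0.0
```

```bash
python3 tgt.py; python3 - <<'E'
from h import *
f=grab_frame("side");save(f,"s6.png",(230,130,350,230),5)
E
```

```text
13.55 [550.1 -37.4 202.4] [-0.171  0.218  1.638 -0.     1.285 -1.816] [[-0.997, -0.074, 0.001], [-0.074, 0.997, -0.0], [-0.001, -0.0, -1.0]] [ 0.38 -0.63 -0.2 ]
w 0.45254421622946445 d ([0.004, -0.001, -0.004], [0.0, 0.001, -0.004])
```

View pics/s6.png

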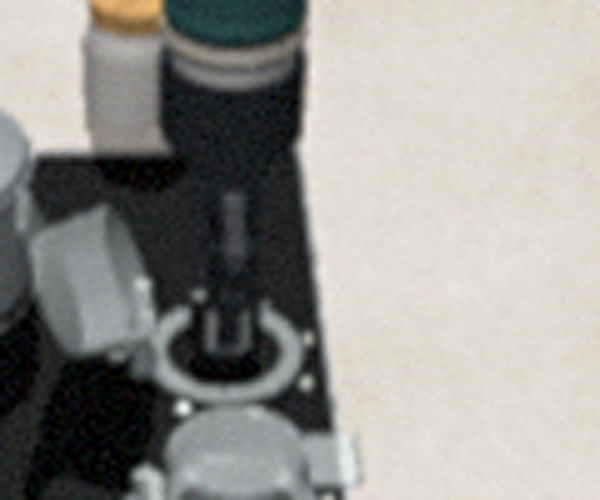

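The fingers stand centred on the knob at ~(230,330), and the open guard is clear of the gripper. Next I close on the bar.

Emit:
{"method": "arm_command", "body": {
  "fingers": [0.3, 0.5, 0.6, 0.65, 0.7, 0.75, 1, 1, 1],
  "delta_pos": [
    [0, 0, 0],
    [0, 0, 0],
    [0, 0, 0],
    [0, 0, 0],
    [0, 0, 0],
    [0, 0, 0],
    [0, 0, 0],
    [0, 0, 0],
    [0, 0, 0]
  ],
  "delta_rot": [
    [0, 0, 0],
    [0, 0, 0],
    [0, 0, 0],
    [0, 0, 0],
    [0, 0, 0],
    [0, 0, 0],
    [0, 0, 0],
    [0, 0, 0],
    [0, 0, 0]
  ]
}}

```text
t: 14.5
tcp_pos: [550.3, -37.4, 203.5]
orientation: [[-0.997, -0.075, 0.003], [-0.075, 0.997, -0.0], [-0.003, -0.0, -1.0]]
force: [1.1, 1.0, 2.8]
gripper_width: 0.136
gripper_force: 60.8
```

Emit:
{"method": "arm_command", "body": {
  "fingers": [1, 1, 1, 1],
  "delta_pos": [
    [0, 0, -0.008],
    [0, 0, 0],
    [0, 0, 0],
    [0, 0, 0]
  ],
  "delta_rot": [
    [0, 0, 0],
    [0, 0, 0],
    [0, 0, 0],
    [0, 0, 0]
  ]
}}

```text
t: 14.9
tcp_pos: [550.3, -37.4, 202.4]
orientation: [[-0.997, -0.075, 0.003], [-0.075, 0.997, -0.0], [-0.003, -0.0, -1.0]]
force: [-0.4, 1.1, 3.0]
gripper_width: 0.136
gripper_force: 60.8
```

Emit:
{"method": "arm_command", "body": {
  "fingers": [1, 1, 1, 1],
  "delta_pos": [
    [0, 0, -0.008],
    [0, 0, 0],
    [0, 0, 0],
    [0, 0, 0]
  ],
  "delta_rot": [
    [0, 0, 0],
    [0, 0, 0],
    [0, 0, 0],
    [0, 0, 0]
  ]
}}

```text
t: 15.3
tcp_pos: [550.3, -37.4, 201.4]
orientation: [[-0.997, -0.075, 0.003], [-0.075, 0.997, -0.0], [-0.003, -0.0, -1.0]]
force: [0.8, 1.8, 3.6]
gripper_width: 0.137
gripper_force: 60.9
```

Emit:
{"method": "arm_command", "body": {
  "fingers": [1, 1, 1],
  "delta_pos": [
    [0, 0, -0.007],
    [0, 0, 0],
    [0, 0, 0]
  ],
  "delta_rot": [
    [0, 0, 0],
    [0, 0, 0],
    [0, 0, 0]
  ]
}}

```text
t: 15.6
tcp_pos: [550.3, -37.4, 200.6]
orientation: [[-0.997, -0.075, 0.003], [-0.075, 0.997, -0.0], [-0.003, -0.0, -1.0]]
force: [0.6, 1.4, 4.0]
gripper_width: 0.132
gripper_force: 61.0
```

Emit:
{"method": "arm_command", "body": {
  "fingers": [1, 1, 1],
  "delta_pos": [
    [0, 0, -0.007],
    [0, 0, 0],
    [0, 0, 0]
  ],
  "delta_rot": [
    [0, 0, 0],
    [0, 0, 0],
    [0, 0, 0]
  ]
}}

```text
t: 15.9
tcp_pos: [550.3, -37.4, 199.8]
orientation: [[-0.997, -0.075, 0.003], [-0.075, 0.997, -0.0], [-0.003, -0.001, -1.0]]
force: [1.2, 2.5, 4.6]
gripper_width: 0.136
gripper_force: 61.0
```

```bash
python3 - <<'E'
from h import *
import time
for i in range(3):
    grab_frame("top");o=get_obs();print(np.round(o["tcp_pos"],2),np.round(o["force"],2),np.round(o["torque"],2),o["gripper_width"])
E
```

```text
[550.32 -37.43 199.75] [1.07 2.21 3.89] [ 0.43 -0.18 -0.  ] 0.13897112164253117
[550.31 -37.4  199.73] [1.5  3.27 4.45] [ 0.47 -0.17 -0.03] 0.13453897779390672
[550.32 -37.45 199.72] [0.97 2.21 3.41] [ 0.48 -0.21 -0.02] 0.1341898587230462
```

Emit:
{"method": "arm_command", "body": {
  "fingers": [1, 1, 1],
  "delta_pos": [
    [0, 0, -0.005],
    [0, 0, 0],
    [0, 0, 0]
  ],
  "delta_rot": [
    [0, 0, 0],
    [0, 0, 0],
    [0, 0, 0]
  ]
}}

```text
t: 16.35
tcp_pos: [550.3, -37.4, 199.1]
orientation: [[-0.997, -0.075, 0.003], [-0.075, 0.997, -0.0], [-0.003, -0.0, -1.0]]
force: [0.8, 2.6, 4.6]
gripper_width: 0.138
gripper_force: 61.1
```

Emit:
{"method": "arm_command", "body": {
  "fingers": [1, 1, 1],
  "delta_pos": [
    [0, 0, -0.004],
    [0, 0, 0],
    [0, 0, 0]
  ],
  "delta_rot": [
    [0, 0, 0],
    [0, 0, 0],
    [0, 0, 0]
  ]
}}

```text
t: 16.65
tcp_pos: [550.3, -37.4, 198.7]
orientation: [[-0.997, -0.075, 0.003], [-0.075, 0.997, -0.0], [-0.003, -0.0, -1.0]]
force: [2.3, 3.1, 4.3]
gripper_width: 0.134
gripper_force: 61.1
```

Emit:
{"method": "arm_command", "body": {
  "fingers": [1, 1, 1],
  "delta_pos": [
    [0, 0, -0.005],
    [0, 0, 0],
    [0, 0, 0]
  ],
  "delta_rot": [
    [0, 0, 0],
    [0, 0, 0],
    [0, 0, 0]
  ]
}}

```text
t: 16.95
tcp_pos: [550.3, -37.4, 198.1]
orientation: [[-0.997, -0.075, 0.003], [-0.075, 0.997, -0.0], [-0.003, -0.0, -1.0]]
force: [1.2, 3.8, 4.9]
gripper_width: 0.138
gripper_force: 61.2
```

Emit:
{"method": "arm_command", "body": {
  "fingers": [1, 1, 1],
  "delta_pos": [
    [0, 0, -0.004],
    [0, 0, 0],
    [0, 0, 0]
  ],
  "delta_rot": [
    [0, 0, 0],
    [0, 0, 0],
    [0, 0, 0]
  ]
}}

```text
t: 17.25
tcp_pos: [550.3, -37.4, 197.6]
orientation: [[-0.997, -0.075, 0.003], [-0.075, 0.997, -0.0], [-0.002, -0.0, -1.0]]
force: [2.9, 3.1, 5.0]
gripper_width: 0.136
gripper_force: 61.2
```

Emit:
{"method": "arm_command", "body": {
  "fingers": [1, 1, 1],
  "delta_pos": [
    [0, 0, -0.005],
    [0, 0, 0],
    [0, 0, 0]
  ],
  "delta_rot": [
    [0, 0, 0],
    [0, 0, 0],
    [0, 0, 0]
  ]
}}

```text
t: 17.55
tcp_pos: [550.3, -37.4, 197.0]
orientation: [[-0.997, -0.075, 0.003], [-0.075, 0.997, -0.0], [-0.002, -0.0, -1.0]]
force: [2.2, 4.2, 5.5]
gripper_width: 0.133
gripper_force: 61.2
```

Emit:
{"method": "arm_command", "body": {
  "fingers": [1, 1, 1],
  "delta_pos": [
    [0, 0, -0.004],
    [0, 0, 0],
    [0, 0, 0]
  ],
  "delta_rot": [
    [0, 0, 0],
    [0, 0, 0],
    [0, 0, 0]
  ]
}}

```text
t: 17.85
tcp_pos: [550.3, -37.4, 196.6]
orientation: [[-0.997, -0.075, 0.003], [-0.075, 0.997, -0.0], [-0.003, -0.0, -1.0]]
force: [2.1, 3.3, 5.5]
gripper_width: 0.13
gripper_force: 61.3
```

Emit:
{"method": "arm_command", "body": {
  "fingers": [1, 1, 1],
  "delta_pos": [
    [0, 0, -0.005],
    [0, 0, 0],
    [0, 0, 0]
  ],
  "delta_rot": [
    [0, 0, 0],
    [0, 0, 0],
    [0, 0, 0]
  ]
}}

```text
t: 18.15
tcp_pos: [550.3, -37.4, 196.0]
orientation: [[-0.997, -0.075, 0.003], [-0.075, 0.997, -0.0], [-0.003, -0.001, -1.0]]
force: [3.1, 2.9, 5.6]
gripper_width: 0.137
gripper_force: 61.3
```

Emit:
{"method": "arm_command", "body": {
  "fingers": [1, 1, 1],
  "delta_pos": [
    [0, 0, -0.004],
    [0, 0, 0],
    [0, 0, 0]
  ],
  "delta_rot": [
    [0, 0, 0],
    [0, 0, 0],
    [0, 0, 0]
  ]
}}

```text
t: 18.45
tcp_pos: [550.3, -37.4, 195.7]
orientation: [[-0.997, -0.075, 0.003], [-0.075, 0.997, -0.0], [-0.003, -0.001, -1.0]]
force: [1.9, 3.9, 5.8]
gripper_width: 0.133
gripper_force: 61.4
```

Emit:
{"method": "arm_command", "body": {
  "fingers": [1, 1, 1],
  "delta_pos": [
    [0, 0, -0.004],
    [0, 0, 0],
    [0, 0, 0]
  ],
  "delta_rot": [
    [0, 0, 0],
    [0, 0, 0],
    [0, 0, 0]
  ]
}}

```text
t: 18.75
tcp_pos: [550.3, -37.4, 195.5]
orientation: [[-0.997, -0.075, 0.003], [-0.075, 0.997, -0.0], [-0.003, -0.001, -1.0]]
force: [1.1, 4.7, 7.3]
gripper_width: 0.135
gripper_force: 61.6
```

Emit:
{"method": "arm_command", "body": {
  "fingers": [1, 1, 1],
  "delta_pos": [
    [0, 0, -0.004],
    [0, 0, 0],
    [0, 0, 0]
  ],
  "delta_rot": [
    [0, 0, 0],
    [0, 0, 0],
    [0, 0, 0]
  ]
}}

```text
t: 19.05
tcp_pos: [550.3, -37.4, 195.4]
orientation: [[-0.997, -0.075, 0.003], [-0.075, 0.997, -0.0], [-0.003, -0.001, -1.0]]
force: [0.4, 3.5, 9.8]
gripper_width: 0.133
gripper_force: 61.8
```

Firm stop found at TCP z ≈ 195.5: the force rose from 5.8 to 9.8 N. I ease off slightly, relieve the side load, and start the turn.

Emit:
{"method": "arm_command", "body": {
  "fingers": [1, 1, 1, 1, 1, 1],
  "delta_pos": [
    [0, 0.004, 0.003],
    [0, 0, 0],
    [0, 0, 0],
    [0, 0, 0],
    [0, 0, 0],
    [0, 0, 0]
  ],
  "delta_rot": [
    [0, 0, 0],
    [0, 0, 0],
    [0, 0, -0.1],
    [0, 0, -0.15],
    [0, 0, -0.15],
    [0, 0, 0]
  ]
}}

```text
t: 19.65
tcp_pos: [550.3, -37.2, 195.5]
orientation: [[-0.992, 0.126, 0.003], [0.126, 0.992, -0.002], [-0.003, -0.001, -1.0]]
force: [0.7, 2.2, 7.2]
gripper_width: 0.132
gripper_force: 61.6
```

```bash
python3 - <<'E'
from st import *
print(np.round(o["torque"],2),"yaw",np.arctan2(R[1,1],R[0,1])-np.pi/2-yaw)
E
```

```text
19.65 [550.3 -37.2 195.5] [-1.700e-01  2.250e-01  1.644e+00 -1.000e-03  1.269e+00 -1.614e+00] [[-0.992, 0.126, 0.003], [0.126, 0.992, -0.002], [-0.003, -0.001, -1.0]] [0.75 2.21 7.17]
[ 0.44 -0.15  0.01] yaw -0.19817508165342063
```

Emit:
{"method": "arm_command", "body": {
  "fingers": [1, 1, 1, 1],
  "delta_pos": [
    [0, 0, 0],
    [0, 0, 0],
    [0, 0, 0],
    [0, 0, 0]
  ],
  "delta_rot": [
    [0, 0, -0.2],
    [0, 0, -0.2],
    [0, 0, -0.2],
    [0, 0, 0]
  ]
}}

```text
t: 20.05
tcp_pos: [550.3, -37.3, 195.5]
orientation: [[-0.91, 0.414, 0.002], [0.414, 0.91, -0.002], [-0.003, -0.001, -1.0]]
force: [1.0, 1.6, 8.0]
gripper_width: 0.135
gripper_force: 61.6
```

```bash
python3 - <<'E'
from st import *
print(np.round(o["torque"],2),"yaw",np.arctan2(R[1,1],R[0,1])-np.pi/2-yaw)
E
```

```text
20.05 [550.3 -37.3 195.5] [-0.17   0.225  1.644 -0.002  1.269 -1.313] [[-0.91, 0.414, 0.002], [0.414, 0.91, -0.002], [-0.003, -0.001, -1.0]] [0.99 1.62 7.97]
[ 0.44 -0.15 -0.08] yaw -0.49861501610875586
```

Emit:
{"method": "arm_command", "body": {
  "fingers": [1, 1, 1, 1, 1, 1, 1, 1, 1, 1],
  "delta_pos": [
    [0, 0, 0],
    [0, 0, 0],
    [0, 0, 0],
    [0, 0, 0],
    [0, 0, 0],
    [0, 0, 0],
    [0, 0, 0],
    [0, 0, 0],
    [0, 0, 0],
    [0, 0, 0]
  ],
  "delta_rot": [
    [0, 0, -0.2],
    [0, 0, -0.2],
    [0, 0, -0.2],
    [0, 0, -0.2],
    [0, 0, -0.2],
    [0, 0, -0.2],
    [0, 0, -0.2],
    [0, 0, -0.2],
    [0, 0, 0],
    [0, 0, 0]
  ]
}}

```text
t: 21.05
tcp_pos: [550.4, -37.4, 195.5]
orientation: [[-0.339, 0.941, 0.001], [0.941, 0.339, -0.003], [-0.003, -0.0, -1.0]]
force: [1.0, 2.0, 8.1]
gripper_width: 0.133
gripper_force: 61.6
```

```bash
python3 - <<'E'
from st import *
print(np.round(o["torque"],2),"yaw",np.arctan2(R[1,1],R[0,1])-np.pi/2-yaw)
E
```

```text
21.05 [550.4 -37.4 195.5] [-0.17   0.226  1.644 -0.003  1.271 -0.514] [[-0.339, 0.941, 0.001], [0.941, 0.339, -0.003], [-0.003, -0.0, -1.0]] [0.98 1.97 8.1 ]
[ 0.39 -0.15 -0.1 ] yaw -1.2971391818325293
```

Turned to 1.297 rad. Now I let the knob spring up while still held, open just a little, and rise straight up.

Emit:
{"method": "arm_command", "body": {
  "fingers": [1, 1, 1, 1, 1, 0.7, 0.6, 0.5, 0.45, 0.45, 0.45, 0.45],
  "delta_pos": [
    [0, 0, 0.016],
    [0, 0, 0.016],
    [0, 0, 0.016],
    [0, 0, 0.016],
    [0, 0, 0],
    [0, 0, 0],
    [0, 0, 0],
    [0, 0, 0],
    [0, 0, 0],
    [0, 0, 0],
    [0, 0, 0],
    [0, 0, 0]
  ],
  "delta_rot": [
    [0, 0, 0],
    [0, 0, 0],
    [0, 0, 0],
    [0, 0, 0],
    [0, 0, 0],
    [0, 0, 0],
    [0, 0, 0],
    [0, 0, 0],
    [0, 0, 0],
    [0, 0, 0],
    [0, 0, 0],
    [0, 0, 0]
  ]
}}

```text
t: 22.25
tcp_pos: [550.1, -37.0, 202.3]
orientation: [[-0.339, 0.941, -0.0], [0.941, 0.339, -0.002], [-0.002, -0.001, -1.0]]
force: [-0.2, 0.7, -0.7]
gripper_width: 0.274
gripper_force: 0.0
```

Emit:
{"method": "arm_command", "body": {
  "fingers": [0.45, 0.45, 0.45, 0.45, 0.45, 0.45, 0.45, 0.45],
  "delta_pos": [
    [0, 0, 0.04],
    [0, 0, 0.08],
    [0, 0, 0.12],
    [0, 0, 0.2],
    [0, 0, 0.25],
    [0, 0, 0.3],
    [0, 0, 0.3],
    [0, 0, 0]
  ],
  "delta_rot": [
    [0, 0, 0],
    [0, 0, 0],
    [0, 0, 0],
    [0, 0, 0],
    [0, 0, 0],
    [0, 0, 0],
    [0, 0, 0],
    [0, 0, 0]
  ]
}}

```text
t: 23.05
tcp_pos: [551.2, -37.1, 366.2]
orientation: [[-0.339, 0.941, 0.015], [0.941, 0.339, -0.005], [-0.01, 0.013, -1.0]]
force: [0.7, -0.6, 0.2]
gripper_width: 0.274
gripper_force: 0.0
```

Emit:
{"method": "arm_command", "body": {
  "fingers": [0.45, 0.45, 0.45, 0.45, 0.45, 0.45, 0.45, 0.45],
  "delta_pos": [
    [-0.3, 0, 0.1],
    [-0.3, 0, 0],
    [-0.3, 0, 0],
    [-0.3, 0, 0],
    [-0.3, 0, 0],
    [0, 0, 0],
    [0, 0, 0],
    [0, 0, 0]
  ],
  "delta_rot": [
    [0, 0, 0],
    [0, 0, 0],
    [0, 0, 0],
    [0, 0, 0],
    [0, 0, 0],
    [0, 0, 0],
    [0, 0, 0],
    [0, 0, 0]
  ]
}}

```text
t: 23.85
tcp_pos: [370.7, -37.0, 369.7]
orientation: [[-0.339, 0.941, 0.002], [0.941, 0.339, -0.002], [-0.003, 0.001, -1.0]]
force: [-0.1, 0.1, -0.0]
gripper_width: 0.27
gripper_force: 0.0
```

```bash
python3 - <<'E'
from st import *
f=grab_frame("side");g=grab_frame("top")
a=np.array(f["img"])[140:240,235:325,::-1];b=np.array(g["img"])[165:245,225:315,::-1]
r=lambda im,s:cv2.resize(im,s,interpolation=cv2.INTER_CUBIC)
cv2.imwrite("pics/s7.png",np.clip(np.hstack([r(a,(380,422)),r(b,(420,422))]).astype(float)*1.8,0,255).astype(np.uint8))
E
```

```text
23.85 [370.7 -37.  369.7] [-0.251 -0.314  1.801 -0.002  1.652 -0.597] [[-0.339, 0.941, 0.002], [0.941, 0.339, -0.002], [-0.003, 0.001, -1.0]] [-0.06  0.1  -0.02]
```

View pics/s7.png

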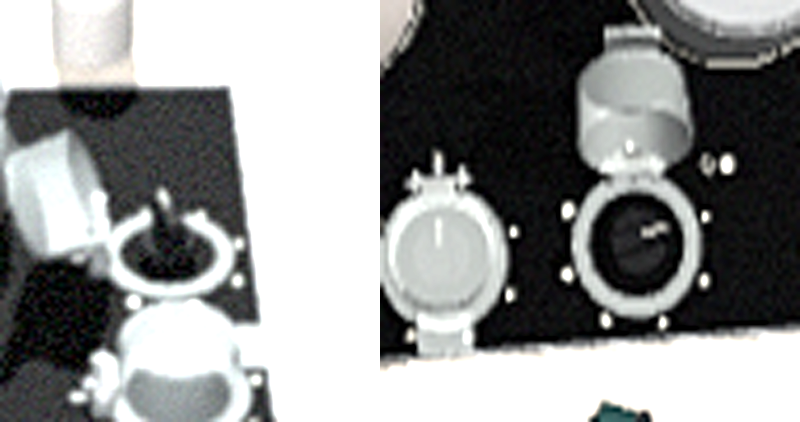

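The right knob's pointer at ~(655,229) lines up with the first dot at ~(705,216). The right guard stands open at ~(635,100), the left guard is shut with its knob off at ~(438,230), and the arm is clear. I hand in.

```bash
python3 -c "
from rig import hand_in
print(hand_in())"
```

```text
the job is handed in; nothing more can be done
None
```

I handed the job in: the saucepan's (right) knob is at the first dot (turned 1.297 rad), its guard stands open by itself, and the left guard is shut with its knob off.

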